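# Shut the chest's drawer, try the bolted lid, release it and hold it open

### The job

We are packing the small wooden tool chest: push its loaded drawer fully home first, then give the lid a gentle tug up through its slack by its bar handle, before you touch the bolt, to feel whether it is still caught. If the bolt holds it, draw the bolt clear of the eye; then lift the lid by its handle and finish while still holding it open and still, at about 60 degrees, because it has no stay and I need both hands to lay tools in the top tray. Do not wrench the lid against the bolt, and leave the things beside the chest where they stand.

Things in the scene. Friction and masses are not known exactly. Their poses are not given: they have to be found in the camera images.
- chest: Fixed light-wood tool chest, 120 deep (x) x 310 wide (y) x 127 mm high, lid shut. Origin: centre of its underside, on the bench; x to its back (front face at x = -60 mm), y to its left seen from the robot, z up; yaw within 0.15 rad of the world. Drawer in the lower front (z 14 to 54 mm), tray above it, hinged lid over the tray (lower edge z = 101, top 127 mm).
- drawer (a joint): How far the drawer is out, m: 0 is home (front flush with the chest's front face), 0.07 the most; it slides out toward chest -x. About 2 N of friction, no spring; stays where left. Its front is 291 mm wide, 40 mm high.
- pull_left (a point): Centre of the end face of the drawer's left pull (chest y = +100 mm): steel mushroom knob, 22 mm across, 38 mm out of the drawer front, 34 mm above the bench; moves with the drawer (an equal pull at y = -100 mm). Push it toward chest +x to shut the drawer; keep the gripper's body clear of the lid's front and of its handle, which stand above and to the right.
- lid (a joint): Angle of the lid, rad: 0 shut, grows as its front edge rises, stop at 1.6. 0.35 to 0.65 kg, no stay, no spring: let go below about 1.25 it falls shut. With the bolt through its eye it can only rattle, by about 0.02 rad (3 mm at the front).
- lid_handle (a point): Middle of the lid's bar handle: round steel bar, 9 mm thick, 72 mm long along chest y, its centre 40 mm in front of the lid's front face, 113 mm above the bench when shut, free below. Moves with the lid, 160 mm from the hinge axis. The bar can turn between the finger pads, so the tool may stay upright as the lid rises.
- lid_hinge (a point): Point in the middle of the lid's hinge axis, which runs along chest y at the chest's back (x = +60 mm) 100 mm above the bench.
- bolt (a joint): How far the barrel bolt is drawn, m: 0 shot, 0.020 fully drawn; slides toward chest -y (right, seen from the robot), about 1.5 N of friction, no spring, stays where left. Its 8 mm rod lies along y on the chest's front, right of the handle, 78 mm above the bench. The lid's steel eye hangs round its tip: rod in the eye below about 0.009, clear above; it starts in either state.
- bolt_knob (a point): Middle of the bolt's steel knob: a stub 13 mm thick, 18 mm long, standing out toward the robot (chest -x), its middle 36 mm in front of the chest's front face, 78 mm above the bench. Pinch it from above along y, or push it sideways. Moves with the bolt.
- press: Red watch case press, 125 x 148 mm and 200 mm tall, fixed, on the glass pad at the right. Origin at the centre of its underside.
- white_box: Loose white card box, 59 x 73 x 26 mm, right of the chest; leave it. Origin at the centre of its underside.
- spool: Loose round white tin, 50 mm across, 20 mm high, left of the chest; leave it. Origin at the centre of its underside. Farther left, fixed at the bench's edge, stands a picture panel with a plier rack: from y = 0.40 m outward, x from 0.40 m, 0.47 m high; coming from the left, swing the arm in nearer to the base than it.
- cup: Loose oil cup with a cover, 35 mm across, 26 mm high, left of the chest; leave it. Origin at the centre of its underside.

How it is judged:
By the outcome, as a careful person would: the job done as asked, in the order asked, and still so for the second after the job is handed in, while the arm keeps its last pose, push and grip.
It also fails if it takes over 72 s, if anything falls off the work surface, if the arm or the gripper's body presses on something with over 40 N, if the wrist force passes 120 N, or if a joint passes its speed limit or range.

### The arm

A 6-joint arm with a two-finger parallel gripper is mounted at the origin on a cart in front of the work surface, level with it; the furniture and walls round the work are solid. World frame = base frame: x ahead of the robot, y to its left, z up, the work surface at z = 0. Lengths are in m, angles in rad, forces in N, time in s.
With the tool pointing down it reaches from about 0.4 to 0.825 m from the base axis. Payload 7 kg.
Tool frame: the origin (TCP) lies midway between the tips of the shut fingers; the grasp point (between the pads) lies 19 mm behind it; z points along the fingers, y is the line along which they close (so a half turn about z gives the same grasp; the last joint's range is limited). The gripper opens to 88 mm and grips with 3 to 60 N. Pads are 19 mm wide; open, the fingers measure 130 mm over their backs; the gripper's body (78 mm by 193 mm) begins 47 mm behind the grasp point.
Start: joints at [-0.919, 0.359, 0.012, 0, -1.224, -0.288], TCP at [0.24, -0.631, 0.227] pointing down, gripper open.
Joint ranges: [-3.07, 3.07], [-1.43, 2.12], [-1.02, 1.25], [-3.03, 1.67], [-3.05, -0], [-3.03, 3.03]. Speed limits (rad/s): [2.39, 2.39, 3.01, 3.14, 3.14, 3.14].

### API

Orientations are given as [roll, pitch, yaw] about the fixed x, y, z axes, in that order (R = Rz(yaw) Ry(pitch) Rx(roll)).
In Python, from station import arm gives the robot as it stands.
- The arm moves only by the tool servo_tool, never from a script. Its argument "deltas" is a list of rows, each a list of 7 numbers: the closure, from -1 (fully open) to 1 (shut), then the shift along the tool's x, y, z in mm, then the turn, a rotation vector about the tool's x, y, z in degrees. In form: [[gripper, x, y, z, ax, ay, az], ...]. A call has 1 to 20 rows; each row shifts and turns the commanded pose from where the row before left it, along the tool's axes as they then stand; what a row does not reach is not made up. A row lasts 1/12 s, in which the tool goes at most 41.7 mm and 7.16 degrees, less where a joint would pass 70% of its speed; a pose out of reach is approached as far as the arm can. A call is refused whole if a number of a shift passes 41.7 or a number of a turn 7.16, either way. A call with a gripper value outside its range is refused whole. The fingers move at their own pace and stop on an object; "squeeze" is the grip in N (left out, the last holds). Time passes only in rows, so rows that do not move let the fingers close. It gives the time, the measured TCP pose, the force, the opening and the grip force at its end, in the units of the state.
- arm.get_state(): the state, without advancing time (a new reading comes with each control period).
- arm.grab_frame(name): name is "side" or "top" or "wrist"; returns a dict with "color" (400x640x3 uint8, red, green, blue), "K" (3x3 intrinsics, pixels), "position" and "orientation" of the camera in the world. Camera axes: x right, y down, z forward; pixel columns grow to the right and rows downward; lengths in m; the calibration is good to about 2 mm. A picture is of the moment at which its call begins. There is no depth.
- arm.job_done(): hands the job in; it is judged then, once.
Trained networks look in a picture, given as the dict that the camera call returned (one of the last four; its "shot" number tells which), for a name from the list of things; names that differ only in an ending like _2 or _b are one class to them, and where a whole thing is asked for, a point or a joint stands for the part that bears it (a point fixed in the world has none). Each returns a list of dicts, best first, with "conf" (0 to 1); they miss things now and then, are a little off and sometimes report something else, mostly with a low value. They report only what shows in the picture. A call takes as long as a camera call.
- arm.recognise(query, picture): "at" ([x, y, z] in m, in the coordinates of the camera as it stood for that picture, good to about 4 mm: the middle of the surface that is visible of it).
The state is a dict: "t": time; "q": joint angles; "qd": joint speeds; "joint_efforts": joint torques, N m; "eef_pos": TCP position; "ee_rot": TCP orientation; "force": force on the tool from outside, world axes, zero at the start; "moment": the same for the moment, N m; "width": finger opening in m; "gripper_force": force on a finger pad.
Only numpy, scipy, OpenCV 4.12 (cv2) and the standard library are available. Lean on these libraries where they do the work, as an engineer would, in place of code of your own. Each camera call takes 0.05 s, during which the arm holds its last target. There are 200 camera calls.

## Working session

There is one attempt and no reset: what is moved stays moved. The work goes in short steps, Python scripts to look and compute and a tool call to move; the robot and the scene stay as the last step left them, time stands still between calls to the robot, and variables do not carry over. Pictures are saved under pics/ and viewed, at most 10 in all, crops included, and the job is handed in when it is done.

Besides the shell and the picture viewer there is one more tool, called after ">>>" as a command line: name --pt "numbers of a row" for each row, then --argument value for the rest. servo_tool: Moves the arm, as the interface text tells. Its arguments: {"type":"object","properties":{"deltas":{"type":"array","items":{"type":"array","items":{"type":"number"}}},"squeeze":{"type":"number"}},"required":["deltas"]}

```bash
ls; mkdir -p pics; cat > h.py <<'E'
import numpy as np, cv2
from scipy.spatial.transform import Rotation as R
from station import arm
def camR(f):
    o=np.array(f["orientation"],float)
    return o if o.shape==(3,3) else (R.from_euler('xyz',o) if o.size==3 else R.from_quat(o)).as_matrix()
def look(cam,names,save=None):
    f=arm.grab_frame(cam); Rm=camR(f); p=np.array(f["position"])
    if save: cv2.imwrite(f"pics/{save}.png",f["color"][:,:,::-1])
    for n in names:
        for d in arm.recognise(n,f)[:2]:
            a=np.array(d["at"]); u=f["K"]@(a/a[2])
            print(cam,n,round(d["conf"],2),np.round(Rm@a+p,4),u[:2].round())
    return f
E
python3 - <<'E'
from h import *
s=arm.get_state(); print(s)
for c in ("side","top"):
    f=look(c,["chest","pull_left","lid_handle","bolt_knob","drawer","bolt","spool","cup","white_box","press"],c+"0")
    print(f["position"],f["orientation"],f["K"])
E
```

```text
pics
{'t': 0.0, 'q': array([-9.18926647e-01,  3.59407386e-01,  1.10629769e-02, -3.71898981e-04,
       -1.22411939e+00, -2.88129975e-01]), 'qd': array([-0.00154552,  0.00059629,  0.00069228,  0.00104341, -0.00083014,
        0.000114  ]), 'joint_efforts': array([-3.16033482e-03, -5.82722425e+01,  2.93044192e+01,  6.99734151e+00,
        6.67826651e-03, -1.71478664e-04]), 'eef_pos': array([ 0.23996677, -0.63037101,  0.22560732]), 'ee_rot': array([ 3.13989457e+00, -1.38680866e-04, -2.77797948e+00]), 'force': array([ 0.30626497, -0.02308832,  0.85866118]), 'moment': array([-0.03296479,  0.02901465,  0.01199062]), 'gripper_force': 0.0, 'width': 0.0876309606344503}
side chest 0.84 [0.5588 0.0694 0.123 ] [301. 249.]
side pull_left 0.95 [0.5013 0.0954 0.0506] [325. 271.]
side lid_handle 0.89 [0.5691 0.0546 0.1201] [297. 243.]
side bolt_knob 0.51 [ 0.4948 -0.0783  0.0781] [330. 203.]
side bolt_knob 0.32 [0.6057 0.2268 0.0176] [278. 328.]
side spool 0.66 [0.5319 0.253  0.0186] [309. 341.]
side spool 0.65 [0.5596 0.0726 0.1217] [300. 250.]
side cup 0.48 [0.6045 0.2257 0.0198] [278. 327.]
side 
[... 512 characters left out ...]
13.]
top pull_left 0.7 [0.4981 0.0592 0.0389] [278. 222.]
top pull_left 0.34 [ 0.4946 -0.0824  0.0822] [318. 222.]
top lid_handle 0.93 [0.5627 0.0368 0.1263] [282. 200.]
top bolt_knob 0.44 [ 0.4927 -0.0835  0.0782] [319. 222.]
top drawer 0.88 [0.496  0.0604 0.0391] [278. 223.]
top spool 0.49 [0.5337 0.2422 0.0221] [228. 213.]
top cup 0.61 [0.6088 0.223  0.0229] [234. 193.]
top white_box 0.86 [ 0.455  -0.3573  0.03  ] [397. 234.]
top press 0.71 [ 0.5987 -0.4148  0.1207] [417. 189.]
[ 0.32205702 -0.09838108  1.5082558 ] [-2.98362853e+00  2.65947256e-03 -1.57822715e+00] [[419.6158469    0.         322.28458035]
 [  0.         419.6158469  205.80930665]
 [  0.           0.           1.        ]]
```

```bash
python3 - <<'E'
import cv2
a=cv2.imread('pics/side0.png')[150:350,200:440]; cv2.imwrite('pics/side0c.png',cv2.resize(a,None,fx=3,fy=3,interpolation=2)[:600])
a=cv2.imread('pics/top0.png')[150:270,220:380]; cv2.imwrite('pics/top0c.png',cv2.resize(a,None,fx=5,fy=5,interpolation=2))
E
```

```text
(no output)
```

View pics/side0c.png

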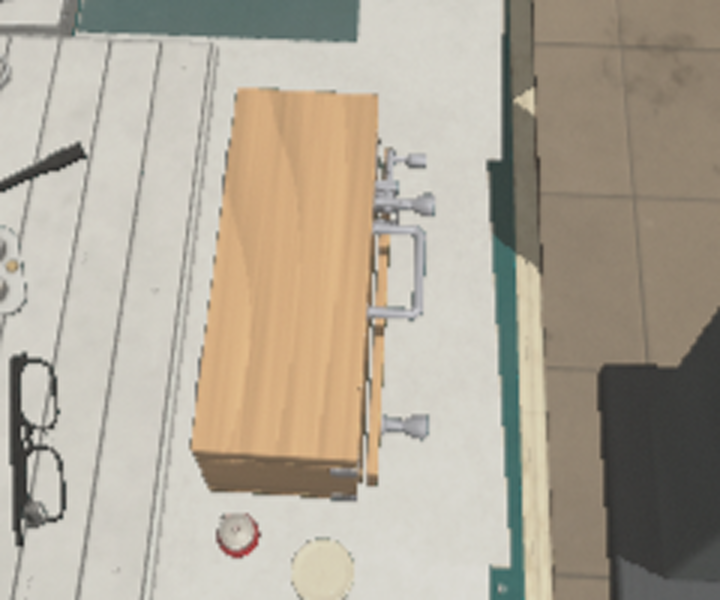

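View pics/top0c.png

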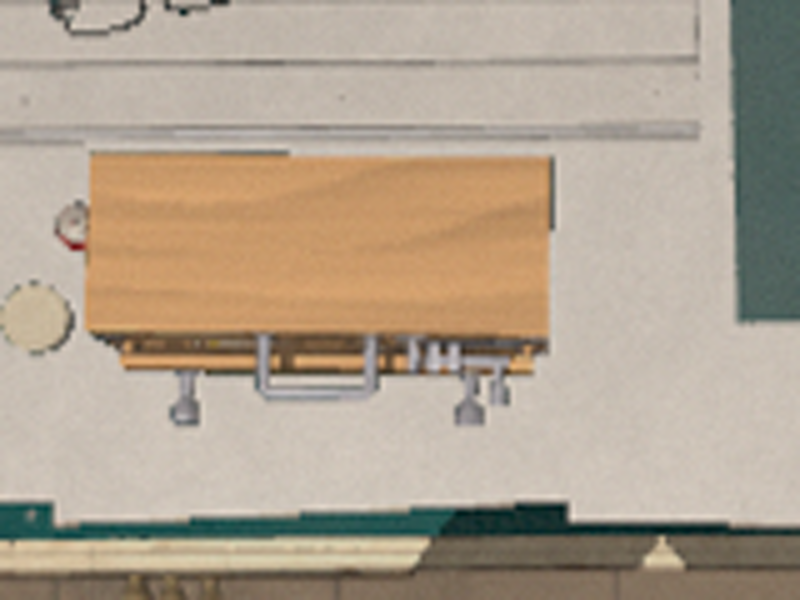

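```bash
cat >> h.py <<'E'
def px2w(f,u,v,z):
    d=camR(f)@np.linalg.solve(f["K"],[u,v,1]); p=np.array(f["position"]); return p+d*(z-p[2])/d[2]
E
python3 - <<'E'
from h import *
f=arm.grab_frame("top")
T=dict(h_l=(262,393,.113),h_r=(373,390,.113),pull=(184,414,.034),pullR=(470,414,.034),knob=(500,392,.078),BL=(92,153,.127),BR=(552,157,.127),FR=(549,338,.127),FL=(86,330,.127))
for k,(u,v,z) in T.items(): print("top",k,px2w(f,220+u/5,150+v/5,z).round(4))
f=arm.grab_frame("side")
S=dict(h_l=(415,313,.113),h_r=(419,231,.113),pull=(425,426,.034),pullR=(430,205,.034),knob=(417,160,.078),BR=(238,88,.127),FR=(378,94,.127),FL=(356,459,.127),BL=(193,450,.127))
for k,(u,v,z) in S.items(): print("side",k,px2w(f,200+u/3,150+v/3,z).round(4))
E
```

```text
top h_l [0.4686 0.0708 0.113 ]
top h_r [ 0.47   -0.0033  0.113 ]
top pull [0.4624 0.1352 0.034 ]
top pullR [ 0.4609 -0.0663  0.034 ]
top knob [ 0.4717 -0.0879  0.078 ]
top BL [0.6303 0.1855 0.127 ]
top BR [ 0.625  -0.1243  0.127 ]
top FR [ 0.5023 -0.121   0.127 ]
top FL [0.51   0.1866 0.127 ]
side h_l [0.4711 0.0753 0.113 ]
side h_r [0.4691 0.005  0.113 ]
side pull [0.4581 0.14   0.034 ]
side pullR [ 0.4563 -0.0592  0.034 ]
side knob [ 0.4703 -0.0797  0.078 ]
side BR [ 0.6247 -0.1152  0.127 ]
side FR [ 0.5062 -0.1145  0.127 ]
side FL [0.5119 0.1941 0.127 ]
side BL [0.6289 0.1929 0.127 ]
```

>>> servo_tool --pt "1 0 0 -3 0 0 5.4" --pt "1 0 0 -3 0 0 5.4" --pt "1 0 0 -3 0 0 5.5" --pt "1 0 0 -3 0 0 5.5" --pt "1 -12 38 -1 0 0 0" --pt "1 -12 38 -1 0 0 0" --pt "1 -12 38 -1 0 0 0" --pt "1 -12 38 -1 0 0 0" --pt "1 -12 38 -1 0 0 0" --pt "1 -12 38 -1 0 0 0" --pt "1 -12 38 -1 0 0 0" --pt "1 -12 38 -1 0 0 0" --pt "1 -12 38 -1 0 0 0" --pt "1 -12 38 -1 0 0 0" --pt "1 -12 38 -1 0 0 0" --pt "1 -12 38 -1 0 0 0" --pt "1 -12 38 -1 0 0 0" --pt "1 -12 38 -1 0 0 0" --pt "1 -12 38 -1 0 0 0" --pt "1 -12 38 -1 0 0 0" --squeeze 20

```text
t: 2.87
eef_pos: [0.4424, -0.024, 0.2552]
ee_rot: [3.141, 0.001, 3.125]
force: [1.0, -0.6, 0.9]
width: 0.0006
gripper_force: 0.0
```

>>> servo_tool --pt "1 0 23 0 0 -6.9 0" --pt "1 0 23 0 0 -6.9 0" --pt "1 0 23 0 0 -6.9 0" --pt "1 0 23 0 0 -6.9 0" --pt "1 0 23 0 0 -6.9 0" --pt "1 0 23 0 0 -6.9 0" --pt "1 0 23 0 0 -6.9 0" --pt "1 0 0 0 0 0 0"

```text
t: 3.53
eef_pos: [0.4749, 0.0914, 0.3051]
ee_rot: [-3.129, 0.66, -3.123]
force: [0.2, -1.6, -1.5]
width: 0.0006
gripper_force: 0.0
```

```bash
python3 - <<'E'
from h import *
s=arm.get_state(); print(s["q"].round(3),s["qd"].round(3),s["eef_pos"].round(4),s["ee_rot"].round(3))
E
```

```text
[ 0.876 -0.402 -1.013  0.842 -0.687 -3.029] [-0.023  0.027 -0.037 -0.171 -0.073 -0.031] [0.4749 0.0914 0.3051] [-3.129  0.66  -3.123]
```

>>> servo_tool --pt "1 0 0 0 0 0 -7.1" --pt "1 0 0 0 0 0 -7.1" --pt "1 0 0 0 0 0 -7.1" --pt "1 0 0 0 0 0 -7.1" --pt "1 0 0 0 0 0 -7.1" --pt "1 0 0 0 0 0 -7.1" --pt "1 0 0 0 0 0 -7.1" --pt "1 0 0 0 0 0 -7.1" --pt "1 0 0 0 0 0 -7.1" --pt "1 0 0 0 0 0 -7.1" --pt "1 0 0 0 0 0 -7.1" --pt "1 0 0 0 0 0 -7.1" --pt "1 0 0 0 0 0 -7.1" --pt "1 0 0 0 0 0 -7.1" --pt "1 0 0 0 0 0 -7.1" --pt "1 0 0 0 0 0 -7.1" --pt "1 0 0 0 0 0 -7.1" --pt "1 0 0 0 0 0 -7.1" --pt "1 0 0 0 0 0 -7.1" --pt "1 0 0 0 0 0 -7.1"

```text
t: 5.2
eef_pos: [0.4732, 0.0869, 0.2995]
ee_rot: [-2.717, -0.509, -0.765]
force: [-0.1, 0.1, 0.3]
width: 0.0005
gripper_force: 0.0
```

```bash
cat >> h.py <<'E'
def ax():
    s=arm.get_state(); M=R.from_euler('xyz',s["ee_rot"]).as_matrix(); return s,M
def todo(pos,zdir,ydir):
    "shift in tool axes (mm) and rotvec in tool axes (deg) to reach pos, with tool z/y directions"
    s,M=ax(); z=np.array(zdir,float); z/=np.linalg.norm(z); y=np.array(ydir,float); y-=z*(y@z); y/=np.linalg.norm(y)
    T=np.c_[np.cross(y,z),y,z]
    print("t",round(s["t"],2),"q",s["q"].round(2),"pos",s["eef_pos"].round(4),"z",M[:,2].round(3),"y",M[:,1].round(3))
    d=(np.array(pos)-s["eef_pos"])*1000
    print("shift now",(M.T@d).round(1),"shift after turn",(T.T@d).round(1),"turn",np.degrees(R.from_matrix(M.T@T).as_rotvec()).round(1))
E
python3 - <<'E'
from h import *
todo((.40,.14,.15),(.7,-.01,-.7),(-.018,-1,0))
E
```

```text
t 5.2 q [ 0.87 -0.4  -1.02  0.83 -0.69 -0.55] pos [0.4732 0.0869 0.2995] z [ 0.605 -0.01  -0.796] y [-0.486 -0.796 -0.36 ]
shift now [-151.1   47.1   74.1] shift after turn [-158.2  -51.6   53.4] turn [  2.6   7.4 -36.3]
```

>>> servo_tool --pt "1 0 0 0 0.5 1.2 -6" --pt "1 0 0 0 0.5 1.2 -6" --pt "1 0 0 0 0.5 1.2 -6" --pt "1 0 0 0 0.5 1.2 -6" --pt "1 0 0 0 0.5 1.2 -6" --pt "1 0 0 0 0.5 1.2 -6" --pt "1 -22 -9 15 0 0 0" --pt "1 -22 -9 15 0 0 0" --pt "1 -22 -9 15 0 0 0" --pt "1 -22 -9 15 0 0 0" --pt "1 -22 -9 15 0 0 0" --pt "1 -22 -9 15 0 0 0" --pt "1 0 0 0 0 0 0"

```text
t: 6.28
eef_pos: [0.4733, 0.1697, 0.2639]
ee_rot: [3.13, -0.622, -0.031]
force: [1.7, 1.0, 0.1]
width: 0.0004
gripper_force: 0.0
```

```bash
python3 - <<'E'
from h import *
todo((.43,.138,.05),(.7,-.01,-.7),(-.018,-1,0))
E
```

```text
t 6.28 q [ 1.01 -0.26 -1.02  0.91 -0.69 -0.16] pos [0.4733 0.1697 0.2639] z [ 0.582 -0.029 -0.813] y [-0.038 -0.999  0.009]
shift now [-159.    31.4  149.6] shift after turn [-181.5   32.8  120.9] turn [ 1.3  9.4 -0.5]
```

>>> servo_tool --pt "1 -15 0 20 0 0 0" --pt "1 -15 0 20 0 0 0" --pt "1 -15 0 20 0 0 0" --pt "1 -15 0 20 0 0 0" --pt "1 -15 0 20 0 0 0" --pt "1 -15 0 20 0 0 0" --pt "1 0 0 0 0 0 0"

```text
t: 6.87
eef_pos: [0.4965, 0.1942, 0.1838]
ee_rot: [3.096, -0.522, -0.036]
force: [0.1, 0.1, -0.7]
width: 0.0005
gripper_force: 0.0
```

```bash
python3 - <<'E'
from h import *
todo((.43,.145,.05),(.7,-.01,-.7),(-.018,-1,0))
E
```

```text
t 6.87 q [ 0.9  -0.06 -1.02  0.98 -0.54 -0.22] pos [0.4965 0.1942 0.1838] z [ 0.496 -0.063 -0.866] y [-0.058 -0.998  0.039]
shift now [-122.8   47.7   86. ] shift after turn [-141.    50.5   48.1] turn [ 3.4 15.1 -0.5]
```

```bash
cat > fk.py <<'E'
import numpy as np
from scipy.spatial.transform import Rotation as R
from scipy.optimize import least_squares
D=[([-.9189,.3594,.0111,-.0004,-1.2241,-.2881],[.23997,-.63037,.2256],[3.1399,-.0001,-2.778]),
([.876,-.402,-1.013,.842,-.687,-3.029],[.4749,.0914,.3051],[-3.129,.66,-3.123]),
([.87,-.4,-1.02,.83,-.69,-.55],[.4732,.0869,.2995],[-2.717,-.509,-.765]),
([1.01,-.26,-1.02,.91,-.69,-.16],[.4733,.1697,.2639],[3.13,-.622,-.031]),
([.9,-.06,-1.02,.98,-.54,-.22],[.4965,.1942,.1838],[3.096,-.522,-.036])]
Y=lambda a:R.from_euler('y',a); X=lambda a:R.from_euler('x',a); Z=lambda a:R.from_euler('z',a)
C0=R.from_matrix(np.array([[0,0,1],[0,1,0],[-1,0,0.]])) # tool z -> x
def fk(p,q,s4,s6,free=True):
    h,a1,L2,a3,L4,L5,d,q0,c6=p
    B=Z(q[0]+q0); A=Y(q[1]-q[2]); W=B*A*X(s4*q[3])*Y(-q[4])
    pos=B.apply([a1,d,h])+(B*Y(q[1])).apply([0,0,L2])+(B*A).apply([L4,0,a3])+W.apply([L5,0,0])
    return pos,W*X(s6*q[5]+c6)*C0
def res(p,s4,s6):
    r=[]
    for q,x,e in D:
        a,b=fk(p,q,s4,s6); r+=list((a-x)*5)+list((b.inv()*R.from_euler('xyz',e)).as_rotvec())
    return np.array(r+list((p[:6]-[.4,.05,.4,0,.4,.25])*.01))
if __name__=="__main__":
    for s4 in(1,-1):
        for s6 in(1,-1):
            b=min((least_squares(res,[.4,.05,.4,0,.4,.25,d,q0,c],args=(s4,s6)) for d in(0,-.19) for q0 in (0,-.29) for c in (0,1.57,3.14,-1.57)),key=lambda o:o.cost)
            print(s4,s6,b.cost.round(5),b.x.round(3))
E
python3 fk.py
```

```text
1 1 1.66597 [ 0.374 -0.059 -0.431  0.085 -0.082 -0.205  0.601 -2.236 -4.405]
1 -1 1.03432 [ 0.364 -0.038 -0.432  0.084 -0.084 -0.218  0.608 -2.207  1.461]
-1 1 0.53189 [ 0.139  0.263  0.502  0.063  0.208  0.332 -0.108 -0.096 -1.212]
-1 -1 0.08446 [ 0.132  0.262  0.501  0.062  0.207  0.322 -0.121 -0.075  4.646]
```

```bash
cat > fit2.py <<'E'
from fk import *
import itertools
# orientation-only search over axis sequences
tgt=[R.from_euler('xyz',e) for _,_,e in D]; Q=np.array([q for q,_,_ in D])
best=[]
for a4 in 'xyz':
  for a5 in 'xyz':
    for a6 in 'xyz':
      for s in itertools.product((1,-1),repeat=5):
        s2,s3,s4,s5,s6=s
        if a4==a5 or a5==a6: continue
        M=[Z(q[0])*Y(s2*q[1]+s3*q[2])*R.from_euler(a4,s4*q[3])*R.from_euler(a5,s5*q[4])*R.from_euler(a6,s6*q[5]) for q in Q]
        # T_i = Z0 * M_i * C
        def f(v): 
            A=Z(v[0]);Cc=R.from_rotvec(v[1:])
            return np.concatenate([((A*m*Cc).inv()*t).as_rotvec() for m,t in zip(M,tgt)])
        for v0 in (0,-.29):
            C=(Z(v0)*M[0]).inv()*tgt[0]
            o=least_squares(f,[v0,*C.as_rotvec()],max_nfev=30)
            best.append((o.cost,a4+a5+a6,s,o.x.round(3)))
best.sort(key=lambda b:b[0])
for b in best[:6]: print(b)
E
python3 fit2.py
```

```text
(np.float64(7.099882216019043e-05), 'xyx', (1, -1, -1, -1, -1), array([-0.   , -1.211,  1.21 , -1.211]))
(np.float64(7.099882216019069e-05), 'xyx', (-1, 1, 1, 1, 1), array([-3.142,  2.42 ,  2.422, -2.416]))
(np.float64(7.09988221601908e-05), 'xyx', (-1, 1, 1, 1, 1), array([-3.142,  2.42 ,  2.422, -2.416]))
(np.float64(7.099882216022755e-05), 'xyx', (1, -1, -1, -1, -1), array([-0.   , -1.211,  1.21 , -1.211]))
(np.float64(0.11066701918789468), 'zyx', (1, -1, 1, -1, -1), array([-2.565, -2.658, -1.361, -2.56 ]))
(np.float64(0.11066701918790128), 'zyx', (-1, 1, 1, 1, 1), array([ 0.577,  0.74 , -1.445, -0.894]))
```

```bash
cat > fk.py.new <<'E'
E
rm fk.py.new; python3 - <<'E'
s=open('fk.py').read()
i=s.index('C0='); s=s[:i]+'''C0=R.from_rotvec([-1.2092,1.2092,-1.2092])
def fk(p,q):
    h,a1,L2,a3,L4,L5,d,wy,wz=p
    B=Z(q[0]); A=Y(q[1]-q[2]); W=B*A*X(-q[3])*Y(-q[4])
    pos=B.apply([a1,d,h])+(B*Y(q[1])).apply([0,0,L2])+(B*A).apply([L4,0,a3])+W.apply([L5,wy,wz])
    return pos,W*X(-q[5])*C0
def res(p):
    r=[]
    for q,x,e in D: r+=list((fk(p,q)[0]-x))
    return np.array(r+list((p[:6]-[.4,.05,.4,0,.4,.25])*.001))
def fit(): return least_squares(res,[.4,.05,.4,0,.4,.25,-.1,0,0])
if __name__=="__main__":
    o=fit(); print(o.x.round(4)); print((o.fun[:15].reshape(-1,3)*1000).round(1))
    for q,x,e in D: print(np.degrees((fk(o.x,q)[1].inv()*R.from_euler('xyz',e)).magnitude()).round(2))
'''
open('fk.py','w').write(s)
E
python3 fk.py
```

```text
[ 1.954e-01  4.000e-04  6.030e-01  7.400e-03  4.481e-01  3.880e-01
 -7.200e-03 -1.844e-01  1.110e-02]
[[ 0.2  0.2  0.2]
 [ 1.4  0.4  1.2]
 [ 0.1 -2.8 -1.2]
 [-0.9  2.2 -0.7]
 [-0.7 -0.   0.5]]
0.0
0.09
0.55
0.48
0.12
```

```bash
cat > ik.py <<'E'
from fk import *
P=fit().x
lo=np.array([-3.07,-1.43,-1.02,-3.03,-3.05,-3.03]); hi=np.array([3.07,2.12,1.25,1.67,-.0,3.03])
def ik(pos,T,q0):
    def f(q):
        a,b=fk(P,q); return np.r_[(a-pos)*5,(b.inv()*T).as_rotvec()]
    o=least_squares(f,np.clip(q0,lo+.01,hi-.01),bounds=(lo,hi)); return o.x,o.cost
def tool(tilt,head,spin):
    "z tilted from down by tilt toward azimuth head; spin about z"
    return Z(head)*Y(-tilt)*X(np.pi)*Z(spin)
E
python3 - <<'E'
from ik import *
starts=[np.array(s) for s in ([.9,-.06,-1.02,.98,-.54,-.22],[.6,.3,-.5,0,-1,1],[.3,.3,-.8,-1.5,-1,1],[.6,.3,-.5,-2.5,-1,-1])]
for td in (20,30,40,50,60):
  for hd in (-90,-60,-30,0,30,60):
    g=set()
    for sp in (0,180,90,-90):
      T=tool(*np.radians([td,hd,sp]))
      for s in starts:
        q,c=ik([.463,.14,.03],T,s)
        if c<1e-6: g.add((sp,)+tuple(q.round(1)))
    if g: print(td,hd,*[tuple(map(float,k)) for k in sorted(g)[:3]])
E
```

```text
20 -90 (-90.0, 0.9, 0.4, -0.7, 0.3, -0.8, 0.5) (0.0, 0.9, 0.4, -0.7, 0.3, -0.8, -1.1) (90.0, 0.9, 0.4, -0.7, 0.3, -0.8, -2.7)
20 -60 (-90.0, 0.9, 0.3, -0.9, 0.6, -0.6, 0.6) (0.0, 0.9, 0.3, -0.9, 0.6, -0.6, -0.9) (90.0, 0.9, 0.3, -0.9, 0.6, -0.6, -2.5)
20 60 (-90.0, 0.5, 0.2, -0.7, -0.4, -0.4, -2.2) (0.0, 0.5, 0.2, -0.7, -0.4, -0.4, 2.5) (90.0, 0.5, 0.2, -0.7, -0.4, -0.4, 0.9)
30 -90 (-90.0, 0.9, 0.5, -0.6, 0.4, -0.9, 0.3) (0.0, 0.9, 0.5, -0.6, 0.4, -0.9, -1.2) (90.0, 0.9, 0.5, -0.6, 0.4, -0.9, -2.8)
30 -60 (-90.0, 1.0, 0.3, -1.0, 0.8, -0.7, 0.4) (0.0, 1.0, 0.3, -1.0, 0.8, -0.7, -1.2) (90.0, 1.0, 0.3, -1.0, 0.8, -0.7, -2.7)
30 60 (-90.0, 0.3, 0.2, -0.6, -0.8, -0.5, -1.7) (0.0, 0.3, 0.2, -0.6, -0.8, -0.5, 3.0) (90.0, 0.3, 0.2, -0.6, -0.8, -0.5, 1.4)
40 -90 (-90.0, 1.0, 0.5, -0.6, 0.4, -1.1, 0.3) (0.0, 1.0, 0.5, -0.6, 0.4, -1.1, -1.3) (90.0, 1.0, 0.5, -0.6, 0.4, -1.1, -2.9)
40 -60 (-90.0, 1.1, 0.4, -1.0, 0.9, -0.8, 0.2) (0.0, 1.1, 0.4, -1.0, 0.9, -0.8, -1.4) (90.0, 1.1, 0.4, -1.0, 0.9, -0.8, -2.9)
40 30 (-90.0, 0.2, 0.2, -0.7, -1.5, -0.2, -1.3) (0.0, 0.2, 0.2, -0.7, -1.5, -0.2, -2.9) (9
[... 363 characters left out ...]
9, -0.9, -1.5) (180.0, 1.1, 0.5, -1.0, 0.9, -0.9, 1.7)
50 30 (-90.0, -0.3, 0.3, -0.9, -2.0, -0.7, -0.4) (0.0, -0.3, 0.3, -0.9, -2.0, -0.7, -2.0) (90.0, -0.3, 0.3, -0.9, -2.0, -0.7, 2.7)
50 60 (-90.0, -0.2, 0.4, -0.6, -1.4, -0.8, -0.8) (0.0, -0.2, 0.4, -0.6, -1.4, -0.8, -2.3) (90.0, -0.2, 0.4, -0.6, -1.4, -0.8, 2.4)
60 -90 (-90.0, 1.1, 0.8, -0.5, 0.5, -1.3, 0.2) (0.0, 1.1, 0.8, -0.5, 0.5, -1.3, -1.4) (90.0, 1.1, 0.8, -0.5, 0.5, -1.3, -3.0)
60 -60 (-90.0, 1.2, 0.6, -0.9, 0.9, -1.0, -0.0) (0.0, 1.2, 0.6, -0.9, 0.9, -1.0, -1.6) (180.0, 1.2, 0.6, -0.9, 0.9, -1.0, 1.6)
60 60 (-90.0, -0.4, 0.5, -0.6, -1.5, -1.0, -0.5) (0.0, -0.4, 0.5, -0.6, -1.5, -1.0, -2.0) (90.0, -0.4, 0.5, -0.6, -1.5, -1.0, 2.7)
```

```bash
cat > clr.py <<'E'
from ik import *
g=lambda a,b,n:np.linspace(a,b,n)
body=np.array([(x,y,z) for x in g(-.039,.039,7) for y in g(-.0965,.0965,15) for z in g(-.066,-.2,8)])
fing=np.array([(x,y,z) for x in g(-.0095,.0095,5) for y in g(-.018,.018,7) for z in g(0,-.066,23)])
boxes=[((.508,-.12,0),(.63,.193,.128)),((.464,0,.108),(.51,.075,.118)),((.505,.215,0),(.557,.27,.02)),((-1,-1,-1),(2,2,0))]
def clear(pts,bx=boxes):
    r=9
    for a,b in bx:
        d=np.maximum(np.maximum(np.array(a)-pts,pts-np.array(b)),0); r=min(r,np.linalg.norm(d,axis=1).min())
    return r
E
python3 - <<'E'
from clr import *
out=[]
for td in (15,20,25,30,35,40,50):
  for hd in (-90,-80,-70,-60):
    for sp in range(0,180,15):
      for yo in (.137,.147,.157):
       for zt in (.02,.028):
        T=tool(*np.radians([td,hd,sp])); F=T.apply(fing)+[0,yo,zt]
        m=(abs(F[:,2]-.034)<.009)&(abs(F[:,1]-.137)<.009)
        if m.sum()<4: continue
        tx=.471-F[m,0].max(); c=min(clear(T.apply(body)+[tx,yo,zt]),clear(F+[tx,0,0],boxes[:2]+boxes[3:]))
        if c>.009: out.append((c,td,hd,sp,yo,zt,tx))
out.sort(reverse=True); n=0
for o in out:
    for s6 in (0,180):
        q,c=ik([o[6],o[4],o[5]],tool(*np.radians([o[1],o[2],o[3]+s6])),[.95,.3,-.8,.5,-.8,0])
        if c<1e-6: print(np.round(o,3),s6,q.round(2)); n+=1
    if n>12: break
E
```

```text
[ 1.90e-02  2.50e+01 -6.00e+01  1.20e+02  1.57e-01  2.80e-02  4.62e-01] 180 [ 0.97  0.32 -0.92  0.69 -0.65 -0.02]
[ 1.80e-02  3.00e+01 -6.00e+01  1.35e+02  1.47e-01  2.80e-02  4.62e-01] 0 [ 0.99  0.34 -0.95  0.78 -0.69  2.75]
[ 1.80e-02  3.00e+01 -6.00e+01  1.35e+02  1.47e-01  2.80e-02  4.62e-01] 180 [ 0.99  0.34 -0.95  0.78 -0.69 -0.39]
[ 1.80e-02  3.00e+01 -6.00e+01  1.20e+02  1.57e-01  2.80e-02  4.63e-01] 180 [ 1.01  0.35 -0.94  0.76 -0.7  -0.13]
[ 1.80e-02  3.00e+01 -6.00e+01  1.20e+02  1.47e-01  2.80e-02  4.62e-01] 180 [ 0.99  0.34 -0.95  0.78 -0.69 -0.13]
[ 1.80e-02  3.00e+01 -6.00e+01  1.35e+02  1.37e-01  2.80e-02  4.59e-01] 0 [ 0.98  0.33 -0.98  0.8  -0.68  2.74]
[ 1.80e-02  3.00e+01 -6.00e+01  1.35e+02  1.37e-01  2.80e-02  4.59e-01] 180 [ 0.98  0.33 -0.98  0.8  -0.68 -0.4 ]
[ 1.70e-02  3.00e+01 -6.00e+01  1.35e+02  1.57e-01  2.80e-02  4.66e-01] 0 [ 1.    0.35 -0.93  0.76 -0.7   2.76]
[ 1.70e-02  3.00e+01 -6.00e+01  1.35e+02  1.57e-01  2.80e-02  4.66e-01] 180 [ 1.    0.35 -0.93  0.76 -0.7  -0.38]
[ 1.70e-02  5.00e+01 -6.00e+01  1.65e+02  1.37e-01  2.80e-02  4.52e-01] 0 [ 1.15  0.51 -0.99  0.89 -0.92  1.91]
[ 1.70e-02  5.00e+01 -6.00e+01  1.65e+02  1.37e-01  2.80e-02  4.52e-01] 180 [ 1.15  0.51 -0.99  0.89 -0.92 -1.23]
[ 1.70e-02  3.50e+01 -6.00e+01  1.35e+02  1.57e-01  2.80e-02  4.66e-01] 0 [ 1.04  0.39 -0.94  0.82 -0.76  2.66]
[ 1.70e-02  3.50e+01 -6.00e+01  1.35e+02  1.57e-01  2.80e-02  4.66e-01] 180 [ 1.04  0.39 -0.94  0.82 -0.76 -0.48]
```

```bash
cat >> ik.py <<'E'
def go(pos,T,q0=None):
    from station import arm
    s=arm.get_state(); M=R.from_euler('xyz',s["ee_rot"]); d=(np.array(pos)-s["eef_pos"])*1000
    q,c=ik(pos,T,s["q"] if q0 is None else q0)
    print("t",round(s["t"],2),"q",s["q"].round(2),"pos",s["eef_pos"].round(4),"f",np.round(s["force"],1),"-> q",q.round(2),"err","%.0e"%c)
    print(" shift now",M.inv().apply(d).round(1)," after turn",T.inv().apply(d).round(1)," turn",np.degrees((M.inv()*T).as_rotvec()).round(1))
E
python3 - <<'E'
from ik import *
T=tool(*np.radians([30,-60,300]))
for p in ((.5,.19,.18),(.46,.17,.12),(.445,.155,.06),(.438,.15,.028),(.445,.147,.028),(.465,.147,.028)): go(p,T)
print(T.as_matrix().round(3))
E
```

```text
t 6.87 q [ 0.9  -0.06 -1.02  0.98 -0.54 -0.22] pos [0.4965 0.1942 0.1838] f [ 0.1  0.1 -0.7] -> q [ 1.04  0.21 -0.62  0.52 -1.08  0.21] err 3e-28
 shift now [1.2 3.8 5.3]  after turn [2.2 1.9 6. ]  turn [-21.7 -13.7  -8.9]
t 6.87 q [ 0.9  -0.06 -1.02  0.98 -0.54 -0.22] pos [0.4965 0.1942 0.1838] f [ 0.1  0.1 -0.7] -> q [ 1.08  0.22 -0.79  0.56 -0.94  0.07] err 4e-19
 shift now [-62.7  23.7  38.7]  after turn [-52.7  -3.8  56.6]  turn [-21.7 -13.7  -8.9]
t 6.87 q [ 0.9  -0.06 -1.02  0.98 -0.54 -0.22] pos [0.4965 0.1942 0.1838] f [ 0.1  0.1 -0.7] -> q [ 1.07  0.28 -0.92  0.66 -0.78 -0.06] err 7e-20
 shift now [-105.1   37.2   84.1]  after turn [-83.  -15.4 111.3]  turn [-21.7 -13.7  -8.9]
t 6.87 q [ 0.9  -0.06 -1.02  0.98 -0.54 -0.22] pos [0.4965 0.1942 0.1838] f [ 0.1  0.1 -0.7] -> q [ 1.05  0.32 -0.98  0.75 -0.69 -0.16] err 1e-20
 shift now [-127.    41.3  108.7]  after turn [-98.1 -24.3 139.4]  turn [-21.7 -13.7  -8.9]
t 6.87 q [ 0.9  -0.06 -1.02  0.98 -0.54 -0.22] pos [0.4965 0.1942 0.1838] f [ 0.1  0.1 -0.7] -> q [ 1.03  0.33 -0.98  0.76 -0.69 -0.15] err 2e-24
 shift now [-120.9   43.9  112.4]  after turn [-91.5 -22.  142.5]  turn [-21.7 -13.7  -8.9]
t 6.87 q [ 0.9  -0.06 -1.02  0.98 -0.54 -0.22] pos [0.4965 0.1942 0.1838] f [ 0.1  0.1 -0.7] -> q [ 0.98  0.34 -0.95  0.78 -0.69 -0.13] err 3e-20
 shift now [-103.5   42.8  122.3]  after turn [-72.2 -23.2 147.5]  turn [-21.7 -13.7  -8.9]
[[ 0.967 -0.058  0.25 ]
 [ 0.058 -0.9   -0.433]
 [ 0.25   0.433 -0.866]]
```

>>> servo_tool --pt "1 0 0 0 -5.4 -3.4 -2.2" --pt "1 0 0 0 -5.4 -3.4 -2.2" --pt "1 0 0 0 -5.4 -3.4 -2.2" --pt "1 0 0 0 -5.4 -3.4 -2.2" --pt "1 -18 -3 10 0 0 0" --pt "1 -18 -3 15 0 0 0" --pt "1 -18 -3 20 0 0 0" --pt "1 -15 -3 30 0 0 0" --pt "1 -15 -3 35 0 0 0" --pt "1 0 0 0 0 0 0"

```text
t: 7.7
eef_pos: [0.4433, 0.1513, 0.0585]
ee_rot: [2.686, -0.263, 0.059]
force: [0.4, -2.1, -0.5]
width: 0.0004
gripper_force: 0.0
```

```bash
python3 - <<'E'
from ik import *
T=tool(*np.radians([30,-60,300]))
for p in ((.440,.15,.028),): go(p,T)
from h import look
f=look("side",["pull_left"],"side1")
import cv2
a=f["color"][200:320,250:410,::-1]; cv2.imwrite('pics/side1c.png',cv2.resize(a,None,fx=5,fy=5,interpolation=2))
E
```

```text
t 7.7 q [ 1.06  0.28 -0.93  0.68 -0.76 -0.09] pos [0.4433 0.1513 0.0585] f [ 0.4 -2.1 -0.5] -> q [ 1.04  0.33 -0.98  0.75 -0.69 -0.16] err 1e-25
 shift now [-11.2 -11.6  26.2]  after turn [-10.9 -11.8  26.2]  turn [-0.4 -0.5 -0.3]
side pull_left 0.83 [0.4997 0.0949 0.0517] [325. 271.]
```

View pics/side1c.png

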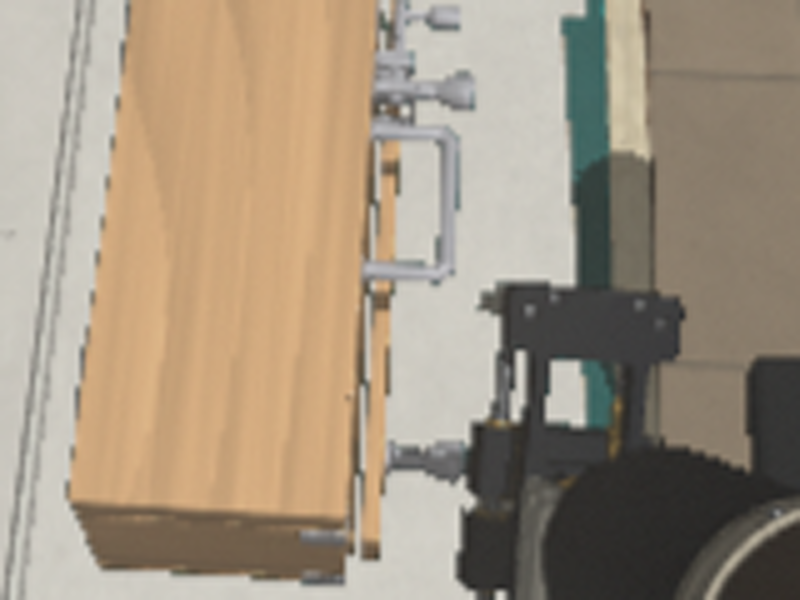

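>>> servo_tool --pt "1 -6 -6 13 0 0 0" --pt "1 -5 -6 13 0 0 0" --pt "1 0 0 0 0 0 0" --pt "1 3.9 -0.2 1 0 0 0" --pt "1 3.9 -0.2 1 0 0 0" --pt "1 3.9 -0.2 1 0 0 0" --pt "1 2.9 -0.2 0.8 0 0 0"

```text
t: 8.38
eef_pos: [0.4602, 0.1577, 0.0329]
ee_rot: [2.695, -0.27, 0.059]
force: [-2.5, 1.4, 4.3]
width: 0.0003
gripper_force: 2.3
```

>>> servo_tool --pt "1 2 -0.1 0.5 0 0 0" --pt "1 2 -0.1 0.5 0 0 0" --pt "1 2 -0.1 0.5 0 0 0" --pt "1 0 0 0 0 0 0"

```text
t: 8.72
eef_pos: [0.4662, 0.1575, 0.0328]
ee_rot: [2.694, -0.27, 0.059]
force: [0.3, 2.4, 5.8]
width: 0.0002
gripper_force: 2.4
```

```bash
python3 - <<'E'
from ik import *
T=tool(*np.radians([30,-60,300]))
go((.464,.147,.028),T)
from h import look
f=look("side",["pull_left"],"side2")
import cv2
a=f["color"][200:320,250:410,::-1]; cv2.imwrite('pics/side2c.png',cv2.resize(a,None,fx=5,fy=5,interpolation=2))
E
```

```text
t 8.72 q [ 1.    0.34 -0.94  0.79 -0.69 -0.14] pos [0.4662 0.1575 0.0328] f [0.3 2.4 5.8] -> q [ 0.99  0.34 -0.95  0.78 -0.69 -0.13] err 1e-18
 shift now [-4.   7.7  8. ]  after turn [-3.9  7.5  8.2]  turn [-0.9 -0.9 -0.5]
side pull_left 0.93 [0.5065 0.0864 0.0512] [323. 267.]
side pull_left 0.75 [ 0.4872 -0.0771  0.0805] [332. 203.]
```

View pics/side2c.png

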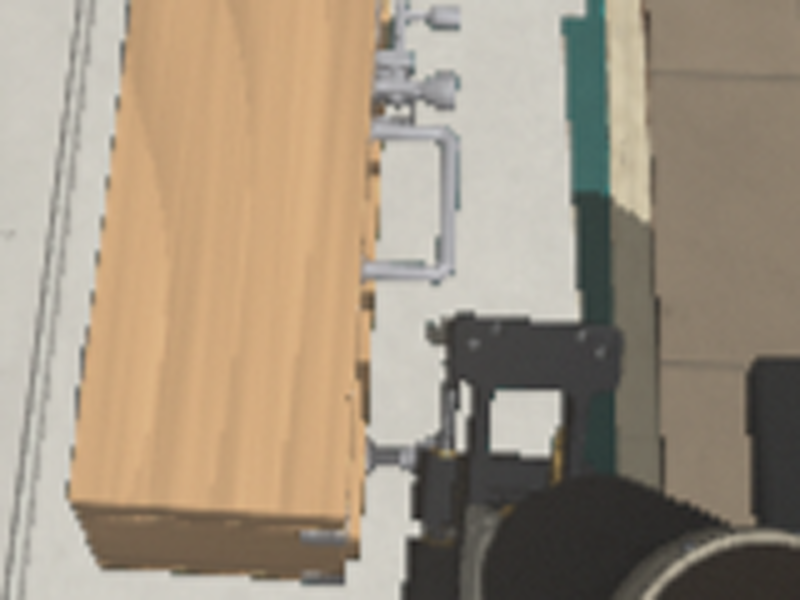

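>>> servo_tool --pt "1 2 -0.1 0.5 0 0 0" --pt "1 2 -0.1 0.5 0 0 0" --pt "1 2 -0.1 0.5 0 0 0"

```text
t: 9.07
eef_pos: [0.472, 0.1574, 0.0327]
ee_rot: [2.694, -0.269, 0.06]
force: [-0.8, 2.7, 5.9]
width: 0.0005
gripper_force: 3.1
```

```bash
python3 - <<'E'
from h import *
f=arm.grab_frame("side")
a=f["color"][190:290,270:370,::-1]; cv2.imwrite('pics/side3c.png',cv2.resize(a,None,fx=6,fy=6,interpolation=2))
E
```

```text
(no output)
```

View pics/side3c.png

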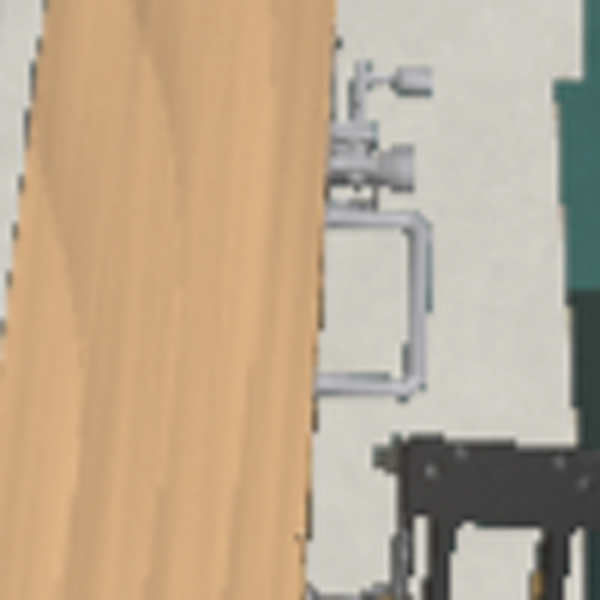

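>>> servo_tool --pt "1 -11 0.7 -2.8 0 0 0" --pt "1 -11 0.7 -2.8 0 0 0" --pt "1 0 0 0 0 0 0" --pt "1 -0.5 9 4.3 0 0 0" --pt "1 -0.5 9 4.3 0 0 0" --pt "1 0 0 0 0 0 0"

```text
t: 9.62
eef_pos: [0.4479, 0.1333, 0.0313]
ee_rot: [2.691, -0.267, 0.058]
force: [-0.1, -1.2, -0.5]
width: 0.0006
gripper_force: 0.0
```

>>> servo_tool --pt "1 3.9 -0.2 1 0 0 0" --pt "1 3.9 -0.2 1 0 0 0" --pt "1 1.9 -0.1 0.5 0 0 0" --pt "1 0 0 0 0 0 0"

```text
t: 9.95
eef_pos: [0.4595, 0.1365, 0.0317]
ee_rot: [2.693, -0.268, 0.058]
force: [0.5, -0.3, -0.1]
width: 0.0003
gripper_force: 0.0
```

>>> servo_tool --pt "1 1.5 -0.1 0.4 0 0 0" --pt "1 1.5 -0.1 0.4 0 0 0" --pt "1 0 0 0 0 0 0"

```text
t: 10.2
eef_pos: [0.4621, 0.1364, 0.0317]
ee_rot: [2.693, -0.268, 0.059]
force: [0.1, 0.1, 0.7]
width: 0.0005
gripper_force: 0.0
```

>>> servo_tool --pt "1 1.5 -0.1 0.4 0 0 0" --pt "1 1 -0.1 0.3 0 0 0" --pt "1 0 0 0 0 0 0"

```text
t: 10.45
eef_pos: [0.4643, 0.1362, 0.0315]
ee_rot: [2.693, -0.268, 0.059]
force: [-4.7, 0.6, 2.4]
width: 0.0004
gripper_force: 2.3
```

>>> servo_tool --pt "1 1 -0.1 0.3 0 0 0" --pt "1 1 -0.1 0.3 0 0 0" --pt "1 0 0 0 0 0 0"

```text
t: 10.7
eef_pos: [0.465, 0.136, 0.0313]
ee_rot: [2.693, -0.267, 0.06]
force: [-27.7, 8.3, 16.4]
width: 0.0004
gripper_force: 13.9
```

>>> servo_tool --pt "1 -11 0.7 -2.8 0 0 0" --pt "1 -11 0.7 -2.8 0 0 0" --pt "1 6 15 -32 0 0 0" --pt "1 6 15 -32 0 0 0" --pt "1 6 15 -32 0 0 0" --pt "1 8 17 -30 0 0 0" --pt "1 8 17 -30 0 0 0"

```text
t: 11.28
eef_pos: [0.4298, 0.1319, 0.2105]
ee_rot: [2.693, -0.267, 0.06]
force: [1.3, 0.8, -0.2]
width: 0.0006
gripper_force: 0.0
```

```bash
python3 - <<'E'
from ik import *
def down(yaz): return Z(yaz+np.pi/2)*X(np.pi)
for yaz in (-.018,-.018+np.pi):
    T=down(yaz); print(T.as_matrix()[:,1].round(2))
    for p in ((.47,.037,.22),(.47,.037,.098),(.56,.037,.235)): go(p,T,[.5,.3,-.5,0,-1.2,1])
for yaz in (-.018+np.pi/2,-.018-np.pi/2): go((.471,-.084,.068),down(yaz),[.5,.3,-.5,0,-1.2,1])
E
```

```text
[ 1.   -0.02  0.  ]
t 11.28 q [ 1.12  0.02 -0.76  0.48 -1.13  0.17] pos [0.4298 0.1319 0.2105] f [ 1.3  0.8 -0.2] -> q [ 0.5   0.02 -0.43  0.   -1.12  2.63] err 2e-19
 shift now [35.7 87.6 42.1]  after turn [-94.2  41.9  -9.5]  turn [ 32.    6.9 -86.9]
t 11.28 q [ 1.12  0.02 -0.76  0.48 -1.13  0.17] pos [0.4298 0.1319 0.2105] f [ 1.3  0.8 -0.2] -> q [ 0.5   0.15 -0.61  0.   -0.8   2.63] err 9e-31
 shift now [  3.5  36.6 148.1]  after turn [-94.2  41.9 112.5]  turn [ 32.    6.9 -86.9]
t 11.28 q [ 1.12  0.02 -0.76  0.48 -1.13  0.17] pos [0.4298 0.1319 0.2105] f [ 1.3  0.8 -0.2] -> q [ 0.41  0.17 -0.23  0.   -1.17  2.71] err 9e-19
 shift now [126.3  88.4  52.8]  after turn [-92.6 131.9 -24.5]  turn [ 32.    6.9 -86.9]
[-1.    0.02  0.  ]
t 11.28 q [ 1.12  0.02 -0.76  0.48 -1.13  0.17] pos [0.4298 0.1319 0.2105] f [ 1.3  0.8 -0.2] -> q [ 0.5   0.02 -0.43 -0.   -1.12 -0.51] err 1e-20
 shift now [35.7 87.6 42.1]  after turn [ 94.2 -41.9  -9.5]  turn [  7.  -32.2  88.7]
t 11.28 q [ 1.12  0.02 -0.76  0.48 -1.13  0.17] pos [0.4298 0.1319 0.2105] f [ 1.3  0.8 -0.2] -> q [ 0.5   0.15 -0.61 -0.   -0.8  -0.51] err 2e-18
 shift now [  3.5  36.6 148.1]  after turn [ 94.2 -41.9 112.5]  turn [  7.  -32.2  88.7]
t 11.28 q [ 1.12  0.02 -0.76  0.48 -1.13  0.17] pos [0.4298 0.1319 0.2105] f [ 1.3  0.8 -0.2] -> q [ 0.41  0.17 -0.23 -0.   -1.17 -0.43] err 7e-18
 shift now [126.3  88.4  52.8]  after turn [  92.6 -131.9  -24.5]  turn [  7.  -32.2  88.7]
t 11.28 q [ 1.12  0.02 -0.76  0.48 -1.13  0.17] pos [0.4298 0.1319 0.2105] f [ 1.3  0.8 -0.2] -> q [ 0.24  0.21 -0.64  0.   -0.73 -1.82] err 3e-19
 shift now [-10.5 133.7 225.1]  after turn [ -45.1 -215.1  142.5]  turn [  24.8   38.5 -173.1]
t 11.28 q [ 1.12  0.02 -0.76  0.48 -1.13  0.17] pos [0.4298 0.1319 0.2105] f [ 1.3  0.8 -0.2] -> q [ 0.24  0.21 -0.64 -0.   -0.73  1.32] err 1e-24
 shift now [-10.5 133.7 225.1]  after turn [ 45.1 215.1 142.5]  turn [ 24.9 -16.    0.9]
```

>>> servo_tool --pt "0.45 0 0 0 0.5 -2.3 6.34" --pt "0.45 0 0 0 0.5 -2.3 6.34" --pt "0.45 0 0 0 0.5 -2.3 6.34" --pt "0.45 0 0 0 0.5 -2.3 6.34" --pt "0.45 0 0 0 0.5 -2.3 6.34" --pt "0.45 0 0 0 0.5 -2.3 6.34" --pt "0.45 0 0 0 0.5 -2.3 6.34" --pt "0.45 0 0 0 0.5 -2.3 6.34" --pt "0.45 0 0 0 0.5 -2.3 6.34" --pt "0.45 0 0 0 0.5 -2.3 6.34" --pt "0.45 0 0 0 0.5 -2.3 6.34" --pt "0.45 0 0 0 0.5 -2.3 6.34" --pt "0.45 0 0 0 0.5 -2.3 6.34" --pt "0.45 0 0 0 0.5 -2.3 6.34" --pt "0.45 31 -13 0 0 0 0" --pt "0.45 31 -13 0 0 0 0" --pt "0.45 31 -13 0 0 0 0" --pt "0.45 0 0 0 0 0 0"

```text
t: 12.78
eef_pos: [0.4684, 0.0344, 0.2087]
ee_rot: [-3.141, -0.001, -1.593]
force: [0.3, -0.2, 0.4]
width: 0.0238
gripper_force: 0.0
```

```bash
python3 - <<'E'
from ik import *
from h import look
T=Z(-.018+np.pi*1.5)*X(np.pi)
go((.47,.037,.15),T)
f=look("wrist",["lid_handle","bolt_knob","bolt"],"wrist0")
E
```

```text
t 12.78 q [ 0.49  0.03 -0.45  0.   -1.09 -0.52] pos [0.4684 0.0344 0.2087] f [ 0.3 -0.2  0.4] -> q [ 0.5   0.09 -0.54 -0.   -0.94 -0.51] err 5e-30
 shift now [-2.7 -1.5 58.7]  after turn [-2.6 -1.6 58.7]  turn [-0.  -0.  -0.3]
wrist lid_handle 0.86 [ 0.5652 -0.0282  0.1277] [183. 134.]
wrist bolt_knob 0.94 [ 0.4889 -0.0805  0.0835] [294.  57.]
wrist bolt_knob 0.38 [0.5101 0.2498 0.0179] [295. 350.]
wrist bolt 0.82 [ 0.4911 -0.0802  0.0852] [292.  57.]
```

View pics/wrist0.png

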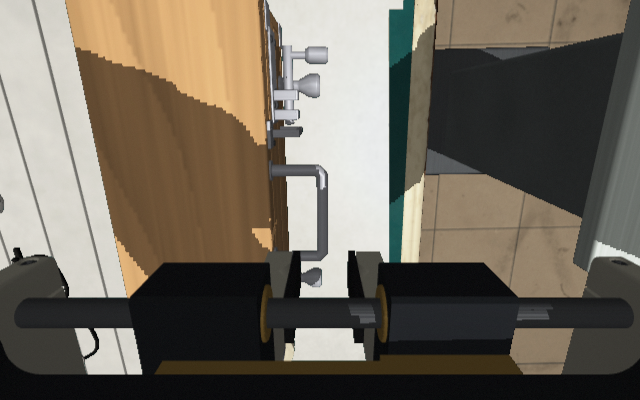

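```bash
python3 - <<'E'
from h import *
f=arm.grab_frame("wrist")
for n,u,v,z in (("bar top end",322,170,.113),("bar low",322,252,.113),("knob",317,54,.078),("knob mid",314,54,.078)): print(n,px2w(f,u,v,z).round(4))
E
```

```text
bar top end [0.4686 0.0065 0.113 ]
bar low [0.4701 0.0751 0.113 ]
knob [ 0.471  -0.0789  0.078 ]
knob mid [ 0.4733 -0.0789  0.078 ]
```

>>> servo_tool --pt "0.45 -2 -0.5 20 0 0 0" --pt "0.45 -2 -0.5 20 0 0 0" --pt "0.45 -1.5 0 20 0 0 0" --pt "0.45 0 0 20 0 0 0" --pt "0.45 0 0 16 0 0 0" --pt "0.45 0 0 14 0 0 0" --pt "0.45 0 0 0 0 0 0" --pt "1 0 0 0 0 0 0" --pt "1 0 0 0 0 0 0" --pt "1 0 0 0 0 0 0" --pt "1 0 0 0 0 0 0" --squeeze 15

```text
t: 13.95
eef_pos: [0.4699, 0.0443, 0.1]
ee_rot: [-3.138, 0.001, -1.59]
force: [0.5, 1.6, 0.6]
width: 0.0083
gripper_force: 15.0
```

>>> servo_tool --pt "1 0 0 -1 0 0 0" --pt "1 0 0 -1 0 0 0" --pt "1 0 0 -1 0 0 0" --pt "1 0 0 0 0 0 0" --pt "1 0 0 0 0 0 0"

```text
t: 14.37
eef_pos: [0.4701, 0.0443, 0.1025]
ee_rot: [-3.138, 0.001, -1.59]
force: [4.5, 2.9, -2.4]
width: 0.0081
gripper_force: 15.0
```

>>> servo_tool --pt "1 0 0 -1 0 0 0" --pt "1 0 0 -0.7 0 0 0" --pt "1 0 0 0 0 0 0" --pt "1 0 0 0 0 0 0"

```text
t: 14.7
eef_pos: [0.4703, 0.0443, 0.1042]
ee_rot: [-3.138, 0.001, -1.59]
force: [4.8, 3.3, -3.3]
width: 0.008
gripper_force: 15.0
```

>>> servo_tool --pt "1 0 0 -1 0 0 0" --pt "1 0 0 -0.5 0 0 0" --pt "1 0 0 0 0 0 0"

```text
t: 14.95
eef_pos: [0.4705, 0.0443, 0.1058]
ee_rot: [-3.138, 0.001, -1.59]
force: [4.6, 1.9, -3.1]
width: 0.0085
gripper_force: 15.0
```

>>> servo_tool --pt "1 0 0 -1 0 0 0" --pt "1 0 0 -1 0 0 0" --pt "1 0 0 -0.5 0 0 0" --pt "1 0 0 0 0 0 0"

```text
t: 15.28
eef_pos: [0.4708, 0.0443, 0.1084]
ee_rot: [-3.137, 0.001, -1.59]
force: [6.5, 2.5, -3.1]
width: 0.0083
gripper_force: 15.0
```

```bash
python3 - <<'E'
from h import *
s=arm.get_state(); print(s["force"].round(1),s["eef_pos"].round(4),s["width"])
f=look("wrist",["bolt_knob"],"wrist1"); cv2.imwrite('pics/wrist1c.png',cv2.resize(f["color"][0:200,200:400,::-1],None,fx=3,fy=3))
E
```

```text
[ 6.5  2.5 -3.1] [0.4708 0.0443 0.1084] 0.008307859625807766
wrist bolt_knob 0.58 [ 0.4905 -0.0773  0.0846] [279.  16.]
```

View pics/wrist1c.png

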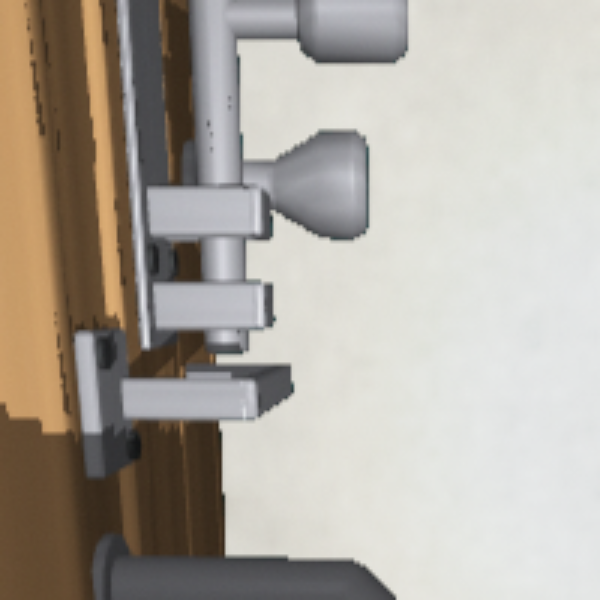

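```bash
python3 - <<'E'
import numpy as np
th=np.linspace(.052,1.047,17); a=.081+th
x=-160.5*np.cos(a); z=160.5*np.sin(a)
print([[1,0,round(-p,1),round(-q,1)] for p,q in zip(np.diff(x),np.diff(z))])
E
```

```text
[[1, 0, np.float64(-1.6), np.float64(-9.8)], [1, 0, np.float64(-2.2), np.float64(-9.7)], [1, 0, np.float64(-2.8), np.float64(-9.6)], [1, 0, np.float64(-3.4), np.float64(-9.4)], [1, 0, np.float64(-4.0), np.float64(-9.1)], [1, 0, np.float64(-4.6), np.float64(-8.9)], [1, 0, np.float64(-5.1), np.float64(-8.6)], [1, 0, np.float64(-5.6), np.float64(-8.2)], [1, 0, np.float64(-6.1), np.float64(-7.9)], [1, 0, np.float64(-6.6), np.float64(-7.5)], [1, 0, np.float64(-7.1), np.float64(-7.1)], [1, 0, np.float64(-7.5), np.float64(-6.6)], [1, 0, np.float64(-7.9), np.float64(-6.1)], [1, 0, np.float64(-8.2), np.float64(-5.6)], [1, 0, np.float64(-8.6), np.float64(-5.1)], [1, 0, np.float64(-8.9), np.float64(-4.6)]]
```

>>> servo_tool --pt "1 0 -1.6 -9.8 0 0 0" --pt "1 0 -2.2 -9.7 0 0 0" --pt "1 0 -2.8 -9.6 0 0 0" --pt "1 0 -3.4 -9.4 0 0 0" --pt "1 0 -4.0 -9.1 0 0 0" --pt "1 0 0 0 0 0 0" --pt "1 0 0 0 0 0 0" --squeeze 25

```text
t: 15.97
eef_pos: [0.4856, 0.0441, 0.1562]
ee_rot: [-3.135, 0.002, -1.59]
force: [12.1, 1.0, -8.8]
width: 0.0074
gripper_force: 25.0
```

>>> servo_tool --pt "1 0 -5.1 -8.9 0 0 0" --pt "1 0 -5.6 -8.6 0 0 0" --pt "1 0 -6.0 -8.2 0 0 0" --pt "1 0 -6.3 -7.9 0 0 0" --pt "1 0 -6.6 -7.5 0 0 0" --pt "1 0 0 0 0 0 0" --pt "1 0 0 0 0 0 0"

```text
t: 16.55
eef_pos: [0.512, 0.0434, 0.196]
ee_rot: [-3.141, 0.001, -1.591]
force: [0.4, 6.4, -3.5]
width: 0.0081
gripper_force: 25.0
```

>>> servo_tool --pt "1 -0.1 -7.2 -7.2 0 0 0" --pt "1 -0.1 -7.6 -6.8 0 0 0" --pt "1 -0.1 -8.0 -6.3 0 0 0" --pt "1 -0.1 -8.4 -5.8 0 0 0" --pt "1 -0.1 -8.8 -5.2 0 0 0" --pt "1 -0.1 -9.0 -4.6 0 0 0" --pt "1 0 0 0 0 0 0" --pt "1 0 0 0 0 0 0" --pt "1 0 0 0 0 0 0" --pt "1 0 0 0 0 0 0"

```text
t: 17.38
eef_pos: [0.5603, 0.0423, 0.2322]
ee_rot: [3.141, 0.0, -1.59]
force: [-3.5, 2.9, 5.2]
width: 0.0077
gripper_force: 25.0
```

```bash
python3 - <<'E'
from h import *
s=arm.get_state(); print(s["t"],s["force"].round(1),s["eef_pos"].round(4),s["width"],s["qd"].round(3))
f=look("side",["lid_handle"],"side4")
E
```

```text
17.3833 [-3.5  2.9  5.2] [0.5603 0.0423 0.2322] 0.007655498873301868 [ 0.     0.002  0.002  0.002  0.003 -0.   ]
side lid_handle 0.97 [0.6099 0.112  0.1853] [274. 255.]
```

View pics/side4.png

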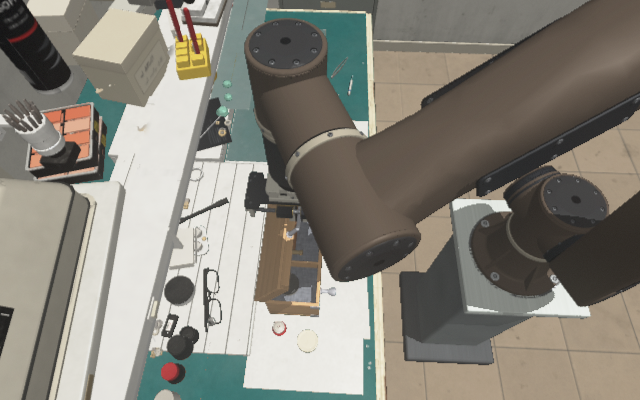

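The side picture shows the lid up at about 60°, held by its handle. The tray is exposed, and the tin and oil cup stand where they were, at pixels (308,341) and (279,328).

```bash
python3 -c "
from station import arm
print(arm.job_done())"
```

```text
the job is handed in; nothing more can be done
None
```

I pushed the drawer home to its stop, and a gentle tug showed the lid was free. The wrist camera showed the bolt already drawn clear of the eye, so I left it alone, lifted the lid by its handle to about 60°, and handed in at about 17 s still holding it there.

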